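# Lift the cleaned drill chuck out of the dust box, then shake the box's filter

### The arm

A 6-joint arm with a two-finger parallel gripper is mounted at the origin on a cart in front of the work surface, level with it; the furniture and walls round the work are solid. World frame = base frame: x ahead of the robot, y to its left, z up, the work surface at z = 0. Lengths are in mm, angles in degrees, forces in N, time in s.
With the tool pointing down it reaches from about 300 to 850 mm from the base axis. Payload 4.2 kg.
Tool frame: the origin (TCP) lies on the centre line of the jaws, within the pads' length; the fingertips stand 14 mm ahead of it and the grasp point (between the pads) lies 5 mm behind it; z points along the fingers, y is the line along which they close (so a half turn about z gives the same grasp; the last joint's range is limited). The gripper opens to 91 mm and grips with 3 to 60 N. Pads are 32 mm wide; open, the fingers measure 118 mm over their backs; the gripper's body (76 mm by 178 mm) begins 60 mm behind the grasp point.
Start: joints at [-73.453, 18.312, 89.639, -0, 72.044, -1.146], TCP at [174.754, -547.816, 227.976] pointing down, gripper open.
Joint ranges: [-177.97, 177.97], [-48.28, 115.42], [12.27, 149.76], [-77.06, 257.06], [2.81, 150.46], [-146.56, 146.56]. Speed limits (degrees/s): [147.25, 147.25, 180, 180, 180, 180].

### API

Orientations are given as [roll, pitch, yaw] about the fixed x, y, z axes, in that order (R = Rz(yaw) Ry(pitch) Rx(roll)).
In Python, from workcell import env gives the robot as it stands.
- The arm moves only by the tool arm_command, never from a script. Its argument "motion" is a list of rows, each an object with "offset": the shift along the tool's x, y, z in m, a list of three; "spin": the turn about the tool's z in rad. In form: [{"offset": [tx, ty, tz], "spin": spin}, ...]. A call has 1 to 5 rows; each row shifts and turns the commanded pose from where the row before left it, along the tool's axes as they then stand; what a row does not reach is not made up. A row lasts 1/8 s, in which the tool goes at most 62.5 mm and 10.7 degrees, less where a joint would pass 70% of its speed; a pose out of reach is approached as far as the arm can. A call with a gripper value outside its range is refused whole. "jaw" is the finger opening in m, from 0 to 0.0912, set as the call begins (left out, the last holds). The fingers move at their own pace and stop on an object; "newtons" is the grip in N (left out, the last holds). Time passes only in rows, so rows that do not move let the fingers close. It gives the time, the measured TCP pose, the force, the opening and the grip force at its end, in the units of the state.
- env.state(): the state, without advancing time (a new reading comes with each control period).
- env.grab_frame(name): name is "scene" or "top" or "wrist"; returns (picture, depth): 384x512x3 uint8, blue, green, red; 384x512 float32, mm along the optical axis (not along the pixel's ray), 0 where there is no reading.
- env.camera_model(name): a dict with "fx", "fy", "cx", "cy" (pixels), "eye" and "rotation" of the camera in the world; the wrist camera has in their place "hand_eye" (4x4, takes a point from camera to tool coordinates, whose origin is the TCP and whose axes are the flange's). Camera axes: x right, y down, z forward; pixel columns grow to the right and rows downward; lengths in mm; the calibration is good to about 2 mm. A picture is of the moment at which its call begins: read the wrist's pose just before it. camera_model takes no time and is no camera call.
- env.job_done(): hands the job in; it is judged then, once.
Trained networks look in the newest picture that a camera, given by its name, has taken for a name from the list of things; names that differ only in an ending like _2 or _b are one class to them, and where a whole thing is asked for, a point or a joint stands for the part that bears it (a point fixed in the world has none). Each returns a list of dicts, best first, with "score" (0 to 1); they miss things now and then, are a little off and sometimes report something else, mostly with a low value. They report only what shows in the picture. A call takes as long as a camera call. They do not tell look-alikes from the thing itself.
- env.boxes_of(camera, target): "bbox" ([left, top, right, bottom] in pixels, round what is visible of it).
- env.pinpoint(camera, target): "location" ([column, row] in pixels: a listed point, or the origin of a listed thing).
The state is a dict: "time_s": time; "qpos": joint angles; "qvel": joint speeds; "effort": joint torques, N m; "ee_pos": TCP position; "ee_rot": TCP orientation; "force": force on the tool from outside, world axes, zero at the start; "torque": the same for the moment, N m; "gripper_width": finger opening in mm; "gripper_force": force on a finger pad.
Only numpy, scipy, OpenCV 4.12 (cv2) and the standard library are available. Lean on these libraries where they do the work, as an engineer would, in place of code of your own. Each camera call takes 0.05 s, during which the arm holds its last target. There are 200 camera calls.

### The job

Reach in through the round hand port of the dust box, lift the drill chuck off its stand, bring it out without striking the clear panel, and stand it nose up on the floor of the steel tray beside the pliers; do not drop it, and leave the pliers and the roll of tape where they are. Only then, so that no loosened dust falls on the clean chuck, push the filter's sprung shaker lever away from you right to its stop and let it spring back.

Things in the scene. Friction and masses are not known exactly. Their poses are not given: they have to be found in the camera images.
- dust_box: Grey sheet-steel dust box fixed to the bench, 340 mm wide (y), 300 deep (x), 183 high, closed except for the hand port. Origin: centre of underside; x to its back, y to its left, z up; front faces the robot. Front wall 90 mm high, then the clear panel slopes up to the flat top (x = +50 to +150 mm; tape and a 29 mm duct collar on it). Left of it (y = 172 to 278 mm) a filter unit 160 mm high.
- window: Clear panel of the dust box, 5 mm thick, tilted 25 degrees from level towards the robot, with the open round hand port: 155 mm diameter, black flange 180 mm across standing 4.5 mm proud. Origin: centre of the port on the outer face; z straight out of the port (up, towards the robot), x up the slope, y to the box's left. A small rubber plug low on the right (11 mm high) stays shut.
- stand: Round dark steel work stand inside the box, fixed to its floor below the port: table 68 mm across, 38 mm high. Origin: centre of its underside, 5 mm above the bench.
- chuck: Bare steel drill chuck, 88 mm high, 0.3 to 0.6 kg, standing nose up on the stand. Origin: centre of its flat underside (39 mm across); z up through the nose. Grip the knurled sleeve, 45 mm across, 38 to 66 mm above the origin; body below it 43 mm; above it the nose tapers to 28 mm. Round: yaw does not matter. At the start the sleeve's middle lies about 35 to 47 mm inside the port's plane.
- tray: Loose open sheet-steel tray on the bench right of the box, 200 (x) by 180 (y) mm, 28 mm high, walls and floor 3 mm thick, 0.9 kg. Origin: centre of its underside; x away from the robot, y to the left. Pliers lie along its right half (y below -0.01 m); the left half (y above 0) is free.
- pliers: Side-cutting pliers with blue grips lying in the tray, 165 mm long (their own y), 58 wide, 12 high. Origin: centre of the underside.
- tape: Roll of masking tape lying on the flat top of the dust box, 96 mm across, 25 mm high. Origin: centre of the underside.
- shaker (a joint): Sprung filter-shaker lever on top of the filter unit, rad: 0 at rest, leaning 30 degrees to the box's front; grows as the knob swings to the box's back (+x) about the box's y axis, to the stop at 1.05, leaning 30 degrees back. Its spring returns it to 0. Pushed 60 mm above the pivot it takes about 2 N at the start, 6 N at the stop.
- shaker_knob (a point): Centre of the lever's black ball knob, 28 mm in diameter, at the end of a 10 mm round steel rod, 95 mm from the pivot; moves with the lever.
- shaker_pivot (a point): Pivot of the shaker lever, fixed to the box, 175 mm above the bench. Steel cheeks flank the rod up to 10 mm above the pivot; higher up nothing stands near it.
There are look-alikes about, which are no part of the job. Leave any yellow look-alike of the chuck alone.

How it is judged (in metres and radians):
On the way, in this order (a step that is already met when the one before it is completed fails the run):
1. the chuck stands nose up on the tray's floor, let go (x of chuck in the frame of tray between -0.085 and 0.085 m and y of chuck in the frame of tray between -0.075 and 0.075 m and z of chuck in the frame of tray below 0.009 m and angle between chuck's own z axis and vertical below 0.15 rad and contact force between the fingers and chuck below 0.1 N and linear speed of chuck below 0.02 m/s), for 0.2 s.
2. the shaker lever is pushed to its stop (value of joint shaker above 0.97 rad), for 0.02 s.
At the end, for the whole second after the job is handed in: The chuck stands nose up (within 0.15 rad) at rest on the tray's floor, inside its walls (origin less than 9 mm above the tray's underside), released; the shaker lever has been pushed to its stop (past 0.97 of 1.05 rad) after that and has sprung back to rest (below 0.08 rad) (all of step 1 and value of joint shaker below 0.08 rad); the robot touches nothing.
It fails at once if the clear panel is struck or leaned on with more than 25 N (contact force between anything else and window above 25 N).
It fails at once if the chuck is dropped (moves faster than 0.8 m/s while not held) (linear speed of chuck above 0.8 m/s and contact force between the fingers and chuck below 0.1 N).
It fails at once if the pliers are pushed more than 40 mm (distance of pliers from where it was at the start of the episode above 0.04 m).
It fails at once if the roll of tape is pushed more than 30 mm (distance of tape from where it was at the start of the episode above 0.03 m).
It fails at once if the shaker lever is worked (past 0.5 rad) before the chuck is at the tray (value of joint shaker above 0.5 rad and horizontal distance between chuck and tray above 0.13 m).
It also fails if it takes over 59 s, if anything falls off the work surface, if the arm or the gripper's body presses on something with over 40 N, if the wrist force passes 120 N, or if a joint passes its speed limit or range.

## Working session

There is one attempt and no reset: what is moved stays moved. The work goes in short steps, Python scripts to look and compute and a tool call to move; the robot and the scene stay as the last step left them, time stands still between calls to the robot, and variables do not carry over. Pictures are saved under pics/ and viewed, at most 10 in all, crops included, and the job is handed in when it is done.

Besides the shell and the picture viewer there is one more tool, called after "Request:" by a JSON object that holds its "name" and its "arguments". arm_command: Moves the arm, as the interface text tells. Its arguments: {"type":"object","properties":{"motion":{"type":"array"},"jaw":{"type":"number"},"newtons":{"type":"number"}},"required":["motion"]}

```bash
mkdir -p pics; ls; cat > h.py <<'E'
import numpy as np, cv2
from scipy.spatial.transform import Rotation as R
from workcell import env
def cam(name,st=None):
    m=env.camera_model(name)
    if 'hand_eye' in m:
        st=st or env.state(); H=np.array(m['hand_eye']); Rt=R.from_euler('xyz',st['ee_rot'],degrees=True).as_matrix()
        return m,Rt@H[:3,:3],np.array(st['ee_pos'])+Rt@H[:3,3]
    return m,np.array(m['rotation']),np.array(m['eye'])
def pts(name,D,st=None):
    m,Rm,e=cam(name,st); v,u=np.mgrid[:384,:512]
    P=np.stack([(u-m['cx'])/m['fx']*D,(v-m['cy'])/m['fy']*D,D],-1)@Rm.T+e
    P[D<=0]=np.nan; return P
def proj(name,p,st=None):
    m,Rm,e=cam(name,st); q=(np.asarray(p)-e)@Rm
    return np.stack([q[...,0]/q[...,2]*m['fx']+m['cx'],q[...,1]/q[...,2]*m['fy']+m['cy']],-1)
E
python3 - <<'E'
from h import *
np.set_printoptions(precision=1,suppress=True)
print(env.state())
for n in ['scene','top']:
    I,D=env.grab_frame(n); cv2.imwrite(f'pics/{n}.png',I); np.savez(f'{n}.npz',I=I,D=D); P=pts(n,D); print(n,env.camera_model(n))
    for t in ['dust_box','window','stand','chuck','tray','pliers','tape','shaker_knob','shaker_pivot']:
        for d in env.pinpoint(n,t)[:3]:
            c,r=map(int,np.round(d['location'])); print(t,round(d['score'],2),c,r,P[min(r,383),min(c,511)])
        print('   box',[(round(d['score'],2),np.round(d['bbox']).tolist()) for d in env.boxes_of(n,t)[:3]])
E
cd pics; python3 -c "
import cv2,numpy as np
a,b=cv2.imread('scene.png'),cv2.imread('top.png');cv2.imwrite('both.png',np.hstack([a,b])[:, :])
"
```

```text
pics
{'time_s': 0.0, 'qpos': array([-73.5,  18.4,  89.7,  -0. ,  72. ,  -1.1]), 'qvel': array([-0. , -0.1,  0.1,  0. ,  0. , -0.1]), 'effort': array([ -0. , -41.2, -23.2,   0.1,   0. ,  -0. ]), 'ee_pos': array([ 174.6, -547.3,  227.1]), 'ee_rot': array([-179.9,   -0. ,   17.7]), 'force': array([-0.1,  0.5, -0.2]), 'torque': array([ 0.1, -0. ,  0. ]), 'gripper_force': 0.0, 'gripper_width': 91.26879251916546}Traceback (most recent call last):
  File "<stdin>", line 5, in <module>
  File "h.py", line 12, in pts
    P=np.stack([(u-m['cx'])/m['fx']*D,(v-m['cy'])/m['fy']*D,D],-1)@Rm.T+e
      ~~~~~~~~~~~~~~~~~~~~~~~~~~~~~~~~~~~~~~~~~~~~~~~~~~~~~~~~~~~~~~~~~^~
ValueError: operands could not be broadcast together with shapes (384,512) (3,) 
[ WARN:0@0.012] global loadsave.cpp:275 findDecoder imread_('top.png'): can't open/read file: check file path/integrity
Traceback (most recent call last):
ValueError: all the input arrays must have same number of dimensions, but the array at index 0 has 3 dimension(s) and the array at index 1 has 1 dimension(s)
```

View pics/scene.png

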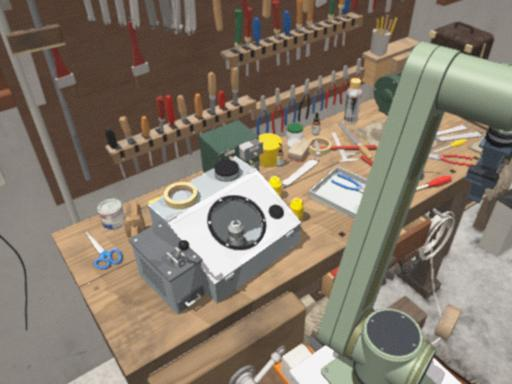

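The scene view shows the port at about (237,222) with the chuck at (235,232), the tape at (180,195), the shaker knob at (183,244) and the tray at (345,190). Two yellow look-alikes stand at (276,186) and (297,208).

```bash
python3 - <<'E'
from h import *
for n in ['scene','top','wrist']: print(n,env.camera_model(n))
E
```

```text
scene {'fx': 472.9399629506146, 'fy': 472.9399629506146, 'cx': 259.963909672113, 'cy': 196.1394599410325, 'eye': array([-308.6226883 ,  558.67925014, 1107.88898348]), 'rotation': array([-131.24229858,    0.70072132, -125.32577093])}
top {'fx': 472.9800445560957, 'fy': 472.9800445560957, 'cx': 255.0975469000715, 'cy': 186.79977414913458, 'eye': array([ 1.54004678e+02, -5.28353914e-01,  1.42074624e+03]), 'rotation': array([-160.28717788,    0.39700312,  -99.88029023])}
wrist {'fx': 337.30370947719473, 'fy': 337.30370947719473, 'cx': 251.97484627535414, 'cy': 187.99105690479115, 'hand_eye': array([[-1.18131979e-03, -9.59478868e-01, -2.81778116e-01,
         8.10584709e+01],
       [ 9.99999182e-01, -1.27180594e-03,  1.38236782e-04,
        -8.45475906e-01],
       [-4.91002354e-04, -2.81777722e-01,  9.59479585e-01,
        -1.56265561e+02],
       [ 0.00000000e+00,  0.00000000e+00,  0.00000000e+00,
         1.00000000e+00]])}
```

Camera rotation is roll/pitch/yaw in degrees.

```bash
sed -i "s/return m,np.array(m\['rotation'\])/return m,R.from_euler('xyz',m['rotation'],degrees=True).as_matrix()/" h.py
python3 - <<'E'
from h import *
np.set_printoptions(precision=1,suppress=True)
for n in ['scene','top']:
    I,D=env.grab_frame(n); cv2.imwrite(f'pics/{n}.png',I); np.savez(f'{n}.npz',I=I,D=D); P=pts(n,D)
    for t in ['dust_box','window','stand','chuck','tray','pliers','tape','shaker_knob','shaker_pivot']:
        for d in env.pinpoint(n,t)[:3]:
            c,r=map(int,np.round(d['location'])); print(t,round(d['score'],2),c,r,P[min(r,383),min(c,511)])
        if t in('chuck','tray'):print('   box',[(round(d['score'],2),np.round(d['bbox']).tolist()) for d in env.boxes_of(n,t)[:3]])
E
```

```text
dust_box 0.84 227 246 [496.  117.4 122.5]
stand 0.38 238 250 [472.3  96.2 113.3]
chuck 0.76 237 240 [539.5  57.7  72.9]
chuck 0.59 275 197 [ 565.1 -103.   143.4]
chuck 0.56 293 222 [ 481.4 -109.4   98.3]
   box [(0.72, [271.0, 179.0, 280.0, 197.0]), (0.63, [225.0, 220.0, 244.0, 248.0]), (0.62, [286.0, 197.0, 306.0, 223.0])]
tray 0.82 349 194 [ 555.3 -426.5   -3.2]
   box [(0.56, [310.0, 166.0, 366.0, 220.0])]
pliers 0.7 356 186 [ 565.9 -469.5    5.6]
tape 0.82 182 198 [684.9 150.6 185.9]
shaker_knob 0.6 186 249 [439.  262.4 253.9]
shaker_pivot 0.72 174 263 [484.2 283.4 173.9]
dust_box 0.86 219 212 [552.4  43.  135.2]
stand 0.79 220 220 [536.5  44.6 108.3]
chuck 0.76 296 203 [ 557.2 -184.7   80.4]
chuck 0.66 364 200 [ 552.9 -407.8    3.5]
chuck 0.63 292 172 [ 677.4 -200.6   24.2]
   box [(0.81, [290.0, 194.0, 309.0, 215.0]), (0.71, [213.0, 205.0, 229.0, 227.0]), (0.6, [286.0, 157.0, 301.0, 174.0])]
tray 0.9 367 199 [ 551.8 -415.2   12.9]
   box [(0.63, [327.0, 160.0, 408.0, 241.0])]
pliers 0.61 380 193 [ 566.7 -463.3    3.5]
tape 0.61 170 168 [690.6 159.  181. ]
shaker_knob 0.43 136 250 [448.9 254.4 272. ]
shaker_pivot 0.89 138 239 [499.  265.  188.8]
```

View pics/top.png

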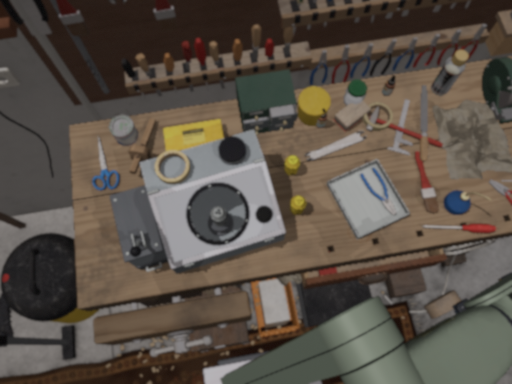

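Candidates for the chuck are the bare steel one in the port at top (220,213), and the yellow ones at top (298,205) and (292,165). I choose the grey one in the port. Next I'll fit the geometry.

```bash
python3 - <<'E'
from h import *
np.set_printoptions(precision=1,suppress=True)
for n in ['scene','top']:
    f=np.load(n+'.npz');I,D=f['I'],f['D'];P=pts(n,D)
    # window plane: RANSAC on points in region
    X=P.reshape(-1,3);br=I.reshape(-1,3).max(1)
    s=(X[:,0]>380)&(X[:,0]<680)&(X[:,1]>-150)&(X[:,1]<230)&(X[:,2]>85)&(X[:,2]<182)&(br>130)
    Q=X[s];rng=np.random.default_rng(0);best=0
    for k in range(400):
        a,b,c=Q[rng.choice(len(Q),3,False)];nn=np.cross(b-a,c-a);nn/=np.linalg.norm(nn)+1e-9
        i=abs((Q-a)@nn)<2.5
        if abs(abs(nn[2])-.906)<.04 and i.sum()>best: best=i.sum();bi=i
    W=Q[bi];c0=W.mean(0);nn=np.linalg.svd(W-c0,full_matrices=False)[2][2];nn*=np.sign(nn[2])
    yaw=np.degrees(np.arctan2(-nn[1],-nn[0]))
    print(n,'win n',nn,'tilt',np.degrees(np.arccos(nn[2])),'yaw',yaw,'c0',c0,best)
    # flange: dark blob
    rect=cv2.minAreaRect(W[:,:2].astype(np.float32)); print('rect',rect)
    d=(X-c0)@nn
    s=(abs(d-4.5)<4)&(br<70)&(np.linalg.norm(X-c0,axis=1)<150)
    F=X[s]; print('flange pts',len(F))
    if len(F)>20:
        ex=np.array([np.cos(np.radians(yaw)),np.sin(np.radians(yaw)),0]);ex=ex-ex@nn*nn;ex/=np.linalg.norm(ex);ey=np.cross(nn,ex)
        uv=np.c_[(F-c0)@ex,(F-c0)@ey]
        A=np.c_[2*uv,np.ones(len(uv))]
        for _ in range(5):
            sol=np.linalg.lstsq(A,(uv**2).sum(1),rcond=None)[0];r=np.hypot(*(uv-sol[:2]).T);k=abs(r-84)<14
            uv=uv[k];A=A[k]
        print('port centre',c0+sol[0]*ex+sol[1]*ey,'meanr',r.mean(),len(uv))
    # chuck
    u,v=(235,232) if n=='scene' else (220,215)
    w=P[v-16:v+17,u-14:u+15]; print('chuck col',np.round(P[v-14:v+15:2,u,:],0).tolist())
    t=w.reshape(-1,3);t=t[(t[:,2]>80)&(t[:,2]<140)];print('above80',len(t),np.median(t,0)); h=t[t[:,2]>120];print('top',len(h),h.mean(0))
    s=(X[:,2]>15)&(X[:,2]<36)&(X[:,0]>420)&(X[:,0]<690)&(X[:,1]<-290)&(X[:,1]>-540)
    print('tray rim',cv2.minAreaRect(X[s][:,:2].astype(np.float32)),s.sum())
    s=(X[:,2]>193)&(X[:,2]<300)&(X[:,0]>380)&(X[:,0]<560)&(X[:,1]>200)&(X[:,1]<320)
    for z in range(195,290,12):
        q=X[s&(X[:,2]>=z)&(X[:,2]<z+12)]; 
        if len(q):print('lever',z,len(q),np.median(q,0))
E
```

```text
scene win n [-0.4 -0.1  0.9] tilt 24.60525414877232 yaw 7.930935064852915 c0 [539.1  69.4 133.3] 2967
rect ((548.732421875, 50.703826904296875), (212.00799560546875, 342.35394287109375), 7.394289970397949)
flange pts 325
port centre [548.5  49.9 136.3] meanr 82.1141469840911 269
chuck col [[685.0, -26.0, 4.0], [562.0, 47.0, 133.0], [559.0, 49.0, 128.0], [554.0, 53.0, 126.0], [550.0, 55.0, 122.0], [546.0, 58.0, 119.0], [541.0, 61.0, 116.0], [540.0, 63.0, 110.0], [539.0, 64.0, 103.0], [538.0, 65.0, 96.0], [536.0, 66.0, 90.0], [542.0, 63.0, 74.0], [539.0, 65.0, 69.0], [541.0, 65.0, 59.0], [489.0, 95.0, 114.0]]
above80 361 [538.8  65.6 114.5]
top 121 [532.7  81.2 125.3]
tray rim ((564.010009765625, -407.67498779296875), (189.31298828125, 191.28623962402344), 16.306316375732422) 372
lever 195 10 [480.1 270.8 202.3]
lever 207 5 [473.5 271.2 213.9]
lever 219 8 [468.5 269.4 223. ]
lever 231 1 [465.8 270.5 231.7]
lever 243 11 [440.9 265.3 252.2]
lever 255 52 [442.5 268.3 262. ]
lever 267 39 [448.4 263.4 268.9]
top win n [-0.4 -0.1  0.9] tilt 24.789650302943464 yaw 7.6857266376910545 c0 [547.6
[... 199 characters left out ...]
huck col [[626.0, 39.0, 12.0], [621.0, 40.0, 7.0], [615.0, 41.0, 4.0], [570.0, 38.0, 124.0], [563.0, 39.0, 129.0], [558.0, 40.0, 124.0], [549.0, 41.0, 134.0], [547.0, 42.0, 123.0], [541.0, 43.0, 122.0], [538.0, 44.0, 112.0], [533.0, 45.0, 109.0], [537.0, 47.0, 76.0], [538.0, 49.0, 50.0], [533.0, 50.0, 46.0], [527.0, 51.0, 45.0]]
above80 223 [550.1  45.1 118.4]
top 105 [555.   46.  126.1]
tray rim ((555.7051391601562, -416.567138671875), (202.23086547851562, 183.73651123046875), 15.239398956298828) 606
lever 195 6 [489.  260.3 199. ]
lever 207 7 [482.  261.5 213.2]
lever 219 6 [473.1 257.6 222.5]
lever 243 1 [439.6 252.1 253.9]
lever 255 51 [447.1 254.6 264.3]
lever 267 52 [449.  258.3 270. ]
```

Request:
{"name": "arm_command", "arguments": {"motion": [{"offset": [0,0,-0.05],"spin": 0.173},{"offset": [0.03,-0.036,-0.02],"spin": 0},{"offset": [0.03,-0.036,0],"spin": 0},{"offset": [0.03,-0.036,0],"spin": 0},{"offset": [0.03,-0.036,0],"spin": 0}], "jaw": 0.066, "newtons": 30}}

```text
time_s: 1.88
ee_pos: [274.8, -387.6, 298.1]
ee_rot: [180.0, -0.0, 7.8]
force: [0.6, -0.5, -0.5]
gripper_width: 66.0
gripper_force: 0.0
```

Request:
{"name": "arm_command", "arguments": {"motion": [{"offset": [0.03,-0.036,0],"spin": 0},{"offset": [0.03,-0.036,0],"spin": 0},{"offset": [0.03,-0.036,0],"spin": 0},{"offset": [0.03,-0.036,0],"spin": 0},{"offset": [0.03,-0.036,0],"spin": 0}]}}

```text
time_s: 2.5
ee_pos: [399.0, -188.9, 298.2]
ee_rot: [180.0, -0.0, 7.8]
force: [0.2, 0.0, -0.9]
gripper_width: 66.0
gripper_force: 0.0
```

Request:
{"name": "arm_command", "arguments": {"motion": [{"offset": [0.03,-0.036,0],"spin": 0},{"offset": [0.03,-0.036,0],"spin": 0},{"offset": [0.03,-0.036,0],"spin": 0},{"offset": [0.03,-0.036,0],"spin": 0},{"offset": [0.03,-0.036,0],"spin": 0}]}}

```text
time_s: 3.12
ee_pos: [523.3, 9.9, 298.1]
ee_rot: [180.0, -0.0, 7.8]
force: [0.3, 0.3, -0.0]
gripper_width: 66.1
gripper_force: 0.0
```

Request:
{"name": "arm_command", "arguments": {"motion": [{"offset": [0.0365,-0.03,0.02],"spin": 0},{"offset": [0,0,0],"spin": 0},{"offset": [0,0,0],"spin": 0}]}}

```text
time_s: 3.5
ee_pos: [554.4, 42.8, 277.9]
ee_rot: [180.0, 0.1, 7.8]
force: [-0.1, -1.1, 0.4]
gripper_width: 66.0
gripper_force: 0.0
```

```bash
cat > w.py <<'E'
from h import *
import sys
np.set_printoptions(precision=1,suppress=True)
st=env.state(); I,D=env.grab_frame('wrist'); tag=sys.argv[1]
cv2.imwrite(f'pics/w{tag}.png',I); np.savez(f'w{tag}.npz',I=I,D=D,P=pts('wrist',D,st)); P=pts('wrist',D,st)
print(st['ee_pos'],st['ee_rot'])
for t in sys.argv[2:]:
    for d in env.pinpoint('wrist',t)[:2]:
        c,r=map(int,np.round(d['location'])); print(t,round(d['score'],2),c,r,P[min(max(r,0),383),min(max(c,0),511)])
    print('  box',[(round(d['score'],2),np.round(d['bbox']).tolist()) for d in env.boxes_of('wrist',t)[:2]])
E
python3 w.py 1 chuck window stand
```

```text
[554.4  42.8 277.9] [180.    0.1   7.8]
chuck 0.96 248 153 [575.4  50.4 114.5]
chuck 0.64 428 171 [ 586.7 -107.8  146.1]
  box [(0.63, [481.0, 38.0, 512.0, 87.0]), (0.62, [223.0, 138.0, 273.0, 192.0])]
  box [(0.57, [20.0, 73.0, 471.0, 259.0])]
stand 0.62 249 152 [576.5  49.6 114.3]
  box [(0.94, [216.0, 124.0, 278.0, 170.0])]
```

View pics/w1.png

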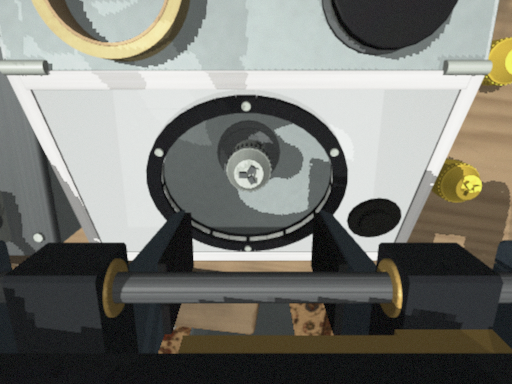

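The wrist view confirms the bare steel chuck at (249,172) inside the port; the yellow look-alikes are outside at (461,183) and (505,60).

```bash
python3 - <<'E'
from h import *
np.set_printoptions(precision=1,suppress=True)
f=np.load('w1.npz');I,D,P=f['I'],f['D'],f['P']
st=env.state()
print(proj('wrist',[[548,46,131],[560,46,131]],st))
from scipy.optimize import least_squares
w=P[130:200,215:285].reshape(-1,3)
for a,b in((128,140),(120,128),(112,120),(104,112),(96,104),(84,96)):
    q=w[(w[:,2]>a)&(w[:,2]<b)]
    if len(q)>5: print(a,b,len(q),q.mean(0),q.min(0),q.max(0),cv2.minEnclosingCircle(q[:,:2].astype(np.float32)))
# top disc
# window plane / flange
X=P.reshape(-1,3);br=I.reshape(-1,3).max(1)
yaw=np.radians(7.8);
m=np.zeros((384,512),bool);m[85:230,60:440]=1;m=m.ravel()
s=m&(br>150)&(X[:,2]>90)&(X[:,2]<180);Q=X[s]
for _ in range(6):
    c=Q.mean(0);n=np.linalg.svd(Q-c,full_matrices=False)[2][2];n*=np.sign(n[2]);k=abs((Q-c)@n)<3;Q=Q[k]
print('plane',c,n,np.degrees(np.arccos(n[2])),np.degrees(np.arctan2(-n[1],-n[0])),len(Q))
d=(X-c)@n
# flange outer by color: dark pixels near plane
s=m&(br<60)&(abs(d-4.5)<5);F=X[s];ex=np.array([np.cos(yaw),np.sin(yaw),0]);ex-=ex@n*n;ex/=np.linalg.norm(ex);ey=np.cross(n,ex)
uv=np.c_[(F-c)@ex,(F-c)@ey]
sol=least_squares(lambda p:np.abs(np.hypot(uv[:,0]-p[0],uv[:,1]-p[1])-84)-0,[0,0],loss='soft_l1').x
r=np.hypot(*(uv-sol).T);k=abs(r-84)<12
print('port',c+sol[0]*ex+sol[1]*ey,len(F),k.sum(),np.percentile(r,[5,50,95]))
print('plane height at chuck', [c[2]-((x-c[0])*n[0]+(y-c[1])*n[1])/n[2] for x,y in((550,46),(560,46))])
E
```

```text
[[248.4 185.8]
 [250.  173.5]]
128 140 137 [558.2  48.5 130.3] [549.5  41.4 128.4] [566.9  57.4 132.1] ((558.0859985351562, 48.281005859375), 9.274371147155762)
120 128 697 [559.6  48.4 123.8] [542.6  32.5 120. ] [574.1  64.3 127.9] ((558.548828125, 48.5020751953125), 16.442928314208984)
112 120 375 [563.6  48.7 115.9] [538.7  28.8 112. ] [577.5  67.8 120. ] ((558.7881469726562, 48.29156494140625), 20.085269927978516)
104 112 402 [564.1  49.  108.9] [536.   25.3 104.1] [581.   71.5 112. ] ((558.1846923828125, 48.24954605102539), 23.428499221801758)
96 104 61 [574.2  49.5 100.3] [546.4  25.5  96.3] [581.5  71.6 104. ] ((558.2476196289062, 48.327308654785156), 23.314348220825195)
84 96 75 [577.   49.9  90.3] [565.6  26.7  84. ] [581.5  70.3  95.8] ((566.3155517578125, 48.511192321777344), 21.7789363861084)
plane [588.   57.4 154.3] [-0.4 -0.1  0.9] 25.074842783907886 7.683572718457126 27281
port [550.   45.8 136. ] 5883 5040 [ 77.1  84.9 128.8]
plane height at chuck [np.float64(135.99703655274192), np.float64(140.63401576234025)]
```

Request:
{"name": "arm_command", "arguments": {"motion": [{"offset": [0.0005,-0.005,0.03],"spin": 0},{"offset": [0,0,0.045],"spin": 0},{"offset": [0,0,0.04],"spin": 0},{"offset": [0,0,0.02],"spin": 0},{"offset": [0,0,0],"spin": 0}]}}

```text
time_s: 4.47
ee_pos: [553.5, 47.8, 141.7]
ee_rot: [-180.0, 0.2, 7.8]
force: [-0.0, -0.5, 0.6]
gripper_width: 65.5
gripper_force: 0.0
```

Request:
{"name": "arm_command", "arguments": {"motion": [{"offset": [0,0,0.02],"spin": 0},{"offset": [0,0,0.01],"spin": 0},{"offset": [0,0,0.008],"spin": 0},{"offset": [0,0,0.004],"spin": 0},{"offset": [0,0,0],"spin": 0}]}}

```text
time_s: 5.1
ee_pos: [554.7, 48.1, 101.0]
ee_rot: [180.0, -0.0, 7.8]
force: [0.4, -1.0, 0.2]
gripper_width: 66.1
gripper_force: 0.0
```

Request:
{"name": "arm_command", "arguments": {"motion": [{"offset": [0,0,0],"spin": 0},{"offset": [0,0,0],"spin": 0},{"offset": [0,0,0],"spin": 0},{"offset": [0,0,0],"spin": 0},{"offset": [0,0,0],"spin": 0}], "jaw": 0.03, "newtons": 40}}

```text
time_s: 5.72
ee_pos: [554.9, 47.7, 101.3]
ee_rot: [179.9, -0.1, 7.8]
force: [0.9, -2.7, 2.8]
gripper_width: 44.0
gripper_force: 40.0
```

Request:
{"name": "arm_command", "arguments": {"motion": [{"offset": [0,0,-0.005],"spin": 0},{"offset": [0,0,-0.015],"spin": 0},{"offset": [0,0,-0.025],"spin": 0},{"offset": [0,0,-0.025],"spin": 0},{"offset": [0,0,-0.025],"spin": 0}]}}

```text
time_s: 6.35
ee_pos: [554.2, 48.4, 197.1]
ee_rot: [-180.0, 0.0, 7.8]
force: [-0.4, 0.1, -5.3]
gripper_width: 43.5
gripper_force: 39.9
```

Request:
{"name": "arm_command", "arguments": {"motion": [{"offset": [0,0,-0.03],"spin": 0},{"offset": [0,0,-0.03],"spin": 0},{"offset": [0,0,-0.02],"spin": 0},{"offset": [0,0,-0.005],"spin": 0},{"offset": [0,0,0],"spin": 0}]}}

```text
time_s: 6.98
ee_pos: [554.2, 48.2, 280.6]
ee_rot: [-180.0, 0.0, 7.8]
force: [0.2, -0.6, -4.8]
gripper_width: 44.1
gripper_force: 39.9
```

```bash
python3 w.py 2 chuck; python3 - <<'E'
import cv2;from h import *
for n in['scene']:
    I,D=env.grab_frame(n);cv2.imwrite('pics/s2.png',cv2.resize(I[100:330,100:420],None,fx=2,fy=2))
E
```

```text
[554.2  48.2 280.6] [-180.     0.     7.8]
chuck 0.71 250 212 [578.8  53.6 287.2]
chuck 0.69 432 168 [ 589.4 -105.2  148.2]
  box [(0.91, [206.0, 179.0, 297.0, 270.0]), (0.78, [483.0, 36.0, 512.0, 84.0])]
```

View pics/w2.png

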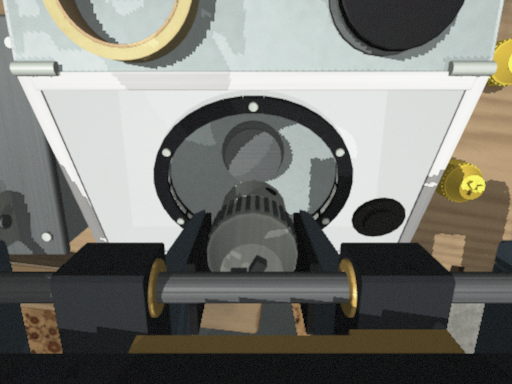

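View pics/s2.png

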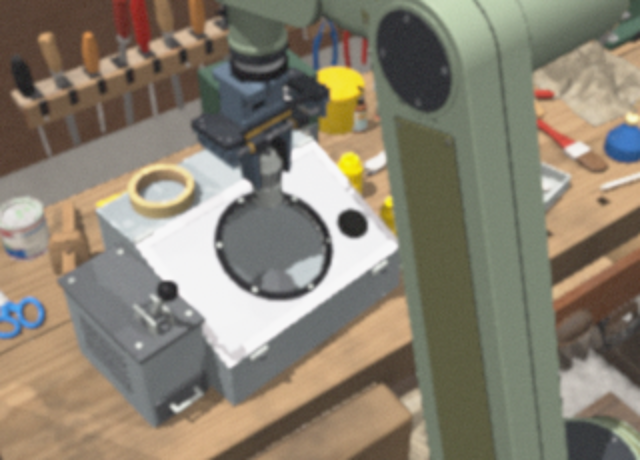

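The chuck is held clear of the port at (252,225) and the stand is empty at (253,150). The tape is in place. Now to the tray.

Request:
{"name": "arm_command", "arguments": {"motion": [{"offset": [-0.003,0.02,0],"spin": 0},{"offset": [-0.006,0.035,0],"spin": 0},{"offset": [-0.007,0.04,0],"spin": 0},{"offset": [-0.007,0.04,0],"spin": 0},{"offset": [-0.007,0.04,0],"spin": 0}]}}

```text
time_s: 7.8
ee_pos: [547.9, -131.8, 280.6]
ee_rot: [180.0, 0.0, 7.7]
force: [-0.1, 0.5, -4.2]
gripper_width: 44.6
gripper_force: 40.0
```

Request:
{"name": "arm_command", "arguments": {"motion": [{"offset": [-0.007,0.04,0],"spin": 0},{"offset": [-0.007,0.04,0],"spin": 0},{"offset": [-0.007,0.04,0],"spin": 0},{"offset": [-0.007,0.04,0],"spin": 0},{"offset": [-0.006,0.035,0],"spin": 0}]}}

```text
time_s: 8.43
ee_pos: [540.2, -329.9, 280.4]
ee_rot: [180.0, 0.1, 7.7]
force: [0.2, -0.2, -4.6]
gripper_width: 44.1
gripper_force: 40.0
```

Request:
{"name": "arm_command", "arguments": {"motion": [{"offset": [-0.005,0.03,0],"spin": 0},{"offset": [-0.003,0.019,0],"spin": 0},{"offset": [0,0,0],"spin": 0},{"offset": [0,0,0],"spin": 0}]}}

```text
time_s: 8.93
ee_pos: [539.9, -376.0, 280.8]
ee_rot: [-179.9, 0.0, 7.8]
force: [0.1, 1.5, -4.8]
gripper_width: 44.1
gripper_force: 39.9
```

```bash
python3 w.py 3 tray pliers chuck; python3 - <<'E'
from h import *
np.set_printoptions(precision=1,suppress=True)
f=np.load('w3.npz');X=f['P'].reshape(-1,3);d=f['D'].ravel()
for a,b in((-4,8),(8,22),(22,36)):
    s=(X[:,2]>a)&(X[:,2]<b)&(X[:,0]>400)&(X[:,0]<700)&(X[:,1]<-290)&(X[:,1]>-560);print(a,b,s.sum())
s=(X[:,2]>18)&(X[:,2]<36)&(X[:,0]>420)&(X[:,0]<700)&(X[:,1]<-290)&(X[:,1]>-560)
print(cv2.minAreaRect(X[s][:,:2].astype(np.float32)))
s=(d<300)&(d>0)&(X[:,2]>200)&(abs(X[:,0]-544)<30)&(abs(X[:,1]+376)<22.5)
q=X[s]
for z in range(240,325,8):
    k=q[(q[:,2]>=z)&(q[:,2]<z+8)]
    if len(k)>8:print(z,len(k),cv2.minEnclosingCircle(k[:,:2].astype(np.float32)))
f=np.load('w2.npz')
E
```

```text
[ 539.9 -376.   280.8] [-179.9    0.     7.8]
tray 0.64 287 146 [ 555.8 -418.2    3.5]
  box [(0.96, [200.0, 52.0, 362.0, 221.0])]
pliers 0.85 322 141 [ 568.1 -462.1    2. ]
  box [(0.65, [294.0, 72.0, 344.0, 204.0])]
chuck 0.84 123 3 [ 686.1 -221.    50.5]
chuck 0.58 253 209 [ 564.8 -372.   283.7]
  box [(0.88, [65.0, 96.0, 128.0, 141.0]), (0.78, [83.0, 0.0, 139.0, 23.0])]
-4 8 34868
8 22 3252
22 36 1557
((555.9326782226562, -414.42803955078125), (199.97486877441406, 180.38027954101562), 14.951316833496094)
240 232 ((552.5479736328125, -373.63641357421875), 19.08464241027832)
248 225 ((552.778564453125, -373.1767578125), 18.81346321105957)
256 82 ((556.729736328125, -372.3381652832031), 17.830564498901367)
264 385 ((557.7506103515625, -375.87481689453125), 22.75628089904785)
272 463 ((544.5029907226562, -376.1980285644531), 28.375152587890625)
280 760 ((545.91357421875, -376.1456298828125), 27.720104217529297)
288 1843 ((547.3574829101562, -376.7187805175781), 26.40068817138672)
296 1956 ((542.2132568359375, -376.6422119140625), 29.423885345458984)
304 1103 ((542.1541748046875, -376.64923095703125), 29.456863403320312)
312 305 ((542.09033203125, -376.6204528808594), 29.6881160736084)
320 317 ((542.2003173828125, -376.18505859375), 30.147512435913086)
```

View pics/w3.png

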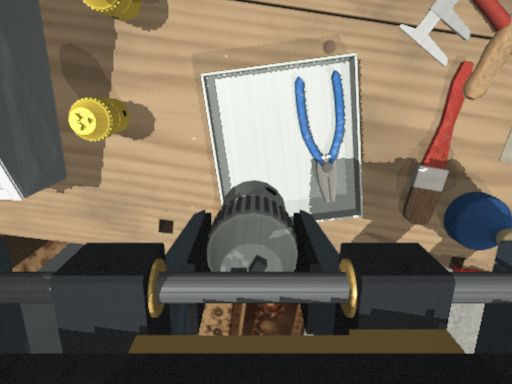

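Chuck at (252,225) hangs upright over the tray's free left half; tray spans (203,72)–(362,220) and the pliers lie at (322,140). The fitted tray puts the chuck at about (-1, +41) mm in it. Lowering.

Request:
{"name": "arm_command", "arguments": {"motion": [{"offset": [0,0,0.02],"spin": 0},{"offset": [0,0,0.04],"spin": 0},{"offset": [0,0,0.05],"spin": 0},{"offset": [0,0,0.045],"spin": 0},{"offset": [0,0,0.03],"spin": 0}]}}

```text
time_s: 9.9
ee_pos: [539.2, -375.9, 93.6]
ee_rot: [-179.9, 0.1, 7.8]
force: [-0.0, -0.5, -3.8]
gripper_width: 44.1
gripper_force: 39.9
```

Request:
{"name": "arm_command", "arguments": {"motion": [{"offset": [0,0,0.018],"spin": 0},{"offset": [0,0,0.01],"spin": 0},{"offset": [0,0,0.002],"spin": 0},{"offset": [0,0,0.0015],"spin": 0},{"offset": [0,0,0],"spin": 0}]}}

```text
time_s: 10.52
ee_pos: [540.4, -377.1, 65.4]
ee_rot: [179.9, -0.1, 7.8]
force: [0.2, 0.2, -3.9]
gripper_width: 44.0
gripper_force: 39.9
```

Request:
{"name": "arm_command", "arguments": {"motion": [{"offset": [0,0,0.0015],"spin": 0},{"offset": [0,0,0.001],"spin": 0},{"offset": [0,0,0],"spin": 0}]}}

```text
time_s: 10.9
ee_pos: [539.9, -376.8, 61.9]
ee_rot: [-180.0, 0.0, 7.8]
force: [-0.3, -0.6, -4.6]
gripper_width: 44.1
gripper_force: 39.9
```

Request:
{"name": "arm_command", "arguments": {"motion": [{"offset": [0,0,0.001],"spin": 0},{"offset": [0,0,0],"spin": 0},{"offset": [0,0,0],"spin": 0}]}}

```text
time_s: 11.28
ee_pos: [540.1, -376.9, 61.4]
ee_rot: [180.0, -0.0, 7.8]
force: [-0.1, 0.7, -0.7]
gripper_width: 44.0
gripper_force: 40.0
```

Request:
{"name": "arm_command", "arguments": {"motion": [{"offset": [0,0,0.0005],"spin": 0},{"offset": [0,0,0],"spin": 0}]}}

```text
time_s: 11.52
ee_pos: [540.2, -376.9, 61.3]
ee_rot: [180.0, -0.0, 7.8]
force: [-1.9, 0.5, 4.3]
gripper_width: 44.3
gripper_force: 40.0
```

Request:
{"name": "arm_command", "arguments": {"motion": [{"offset": [0,0,0],"spin": 0},{"offset": [0,0,0],"spin": 0},{"offset": [0,0,0],"spin": 0},{"offset": [0,0,0],"spin": 0},{"offset": [0,0,0],"spin": 0}], "jaw": 0.068}}

```text
time_s: 12.15
ee_pos: [540.0, -376.8, 60.4]
ee_rot: [180.0, -0.0, 7.8]
force: [-0.6, 0.2, 0.0]
gripper_width: 67.9
gripper_force: 0.0
```

Request:
{"name": "arm_command", "arguments": {"motion": [{"offset": [0,0,-0.01],"spin": 0},{"offset": [0,0,-0.02],"spin": 0},{"offset": [0,0,-0.04],"spin": 0},{"offset": [0,0,-0.05],"spin": 0},{"offset": [0,0,-0.05],"spin": 0}]}}

```text
time_s: 12.78
ee_pos: [539.9, -376.7, 232.8]
ee_rot: [180.0, -0.0, 7.8]
force: [1.1, -0.6, 0.7]
gripper_width: 68.1
gripper_force: 0.0
```

Request:
{"name": "arm_command", "arguments": {"motion": [{"offset": [0,0,-0.05],"spin": 0},{"offset": [0,0,-0.03],"spin": 0},{"offset": [0,0,0],"spin": 0},{"offset": [0,0,0],"spin": 0}]}}

```text
time_s: 13.28
ee_pos: [539.5, -376.4, 309.4]
ee_rot: [-179.9, 0.1, 7.8]
force: [0.7, 0.6, -0.9]
gripper_width: 68.0
gripper_force: 0.0
```

```bash
python3 w.py 4 chuck tray; python3 - <<'E'
from h import *
np.set_printoptions(precision=1,suppress=True)
X=np.load('w4.npz')['P'].reshape(-1,3)
q=X[(abs(X[:,0]-544)<40)&(abs(X[:,1]+376)<40)]
for z in range(40,110,8):
    k=q[(q[:,2]>=z)&(q[:,2]<z+8)]
    if len(k)>8:print(z,len(k),k[:,2].max(),cv2.minEnclosingCircle(k[:,:2].astype(np.float32)))
# lever from top & scene: knob & pivot
for n in ['top','scene']:
    I,D=env.grab_frame(n);P=pts(n,D).reshape(-1,3);I=I.reshape(-1,3)
    s=(P[:,2]>240)&(P[:,2]<290)&(P[:,0]>400)&(P[:,0]<520)&(P[:,1]>220)&(P[:,1]<310)&(I.max(1)<90);K=P[s]
    from scipy.optimize import least_squares
    r=least_squares(lambda c:np.linalg.norm(K-c,axis=1)-14,K.mean(0)-[0,0,8],loss='soft_l1');print(n,len(K),K.mean(0),'knob',r.x,r.cost)
    for d in env.pinpoint(n,'shaker_pivot')[:1]+env.pinpoint(n,'shaker_knob')[:1]:
        m,Rm,e=cam(n);c,w=d['location'];ray=Rm@[(c-m['cx'])/m['fx'],(w-m['cy'])/m['fy'],1]
        for z in(175,257):print(n,z,e+ray*(z-e[2])/ray[2])
E
```

```text
[ 539.5 -376.4  309.4] [-179.9    0.1    7.8]
chuck 0.93 120 109 [ 575.8 -213.2   57.9]
chuck 0.82 130 8 [ 685.8 -220.    53.8]
  box [(0.97, [232.0, 132.0, 274.0, 176.0]), (0.66, [79.0, 96.0, 138.0, 136.0])]
tray 0.74 282 142 [ 555.1 -414.7    2.1]
  box []
40 17 47.934391667769205 ((557.211669921875, -373.4171142578125), 18.162311553955078)
48 31 55.25011955994819 ((549.026123046875, -375.19036865234375), 22.157611846923828)
56 42 63.985925124743574 ((543.5353393554688, -375.7945861816406), 23.195728302001953)
64 283 71.94989972319951 ((543.125732421875, -375.7192687988281), 23.43546485900879)
72 259 79.91693449169873 ((543.4834594726562, -375.77117919921875), 19.67328643798828)
80 494 87.76214896711923 ((543.8179321289062, -375.7688903808594), 16.27899169921875)
88 87 92.80045590603982 ((543.244873046875, -375.830078125), 9.237282752990723)
top 104 [448.4 256.7 267.2] knob [451.  258.8 258.7] 73.26419789825061
top 175 [499.8 272.8 175. ]
top 257 [477.1 254.8 257. ]
top 175 [464.3 272.2 175. ]
top 257 [443.9 254.2 257. ]
scene 86 [444.5 265.8 264.3] knob [451.5 262.5 258. ] 53.93747464821766
scene 175 [487.  277.2 175. ]
scene 257 [417.  301.9 257. ]
scene 175 [517.3 226.1 175. ]
scene 257 [444.7 255.4 257. ]
```

View pics/w4.png

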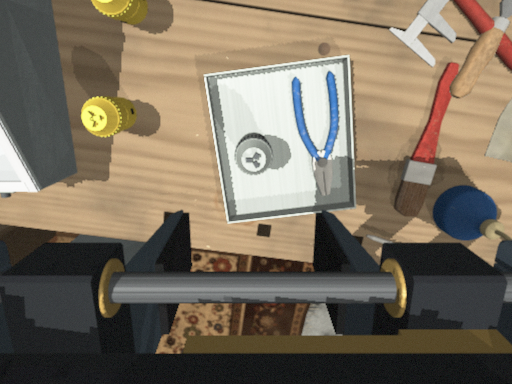

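The chuck stands upright at (253,155) in the tray, its top at about z = 92 mm, and the pliers are undisturbed. Next the shaker: knob at about (451,260,258), pivot at about (498,267,175).

Request:
{"name": "arm_command", "arguments": {"motion": [{"offset": [-0.0043,-0.0402,0],"spin": 0},{"offset": [-0.0043,-0.0402,0],"spin": 0},{"offset": [-0.0043,-0.0402,0],"spin": 0},{"offset": [-0.0043,-0.0402,0],"spin": 0},{"offset": [-0.0043,-0.0402,0],"spin": 0}], "jaw": 0.0, "newtons": 20}}

```text
time_s: 14.45
ee_pos: [491.0, -179.3, 310.6]
ee_rot: [180.0, -0.0, 7.8]
force: [0.6, -0.4, 0.6]
gripper_width: 21.2
gripper_force: 0.0
```

Request:
{"name": "arm_command", "arguments": {"motion": [{"offset": [-0.0043,-0.0402,0],"spin": 0},{"offset": [-0.0043,-0.0402,0],"spin": 0},{"offset": [-0.0043,-0.0402,0],"spin": 0},{"offset": [-0.0043,-0.0402,0],"spin": 0},{"offset": [-0.0043,-0.0402,0],"spin": 0}]}}

```text
time_s: 15.08
ee_pos: [442.5, 16.9, 310.7]
ee_rot: [180.0, -0.0, 7.8]
force: [-0.2, -0.1, -0.0]
gripper_width: 0.3
gripper_force: 0.0
```

Request:
{"name": "arm_command", "arguments": {"motion": [{"offset": [-0.0043,-0.0402,0],"spin": 0},{"offset": [-0.0043,-0.0402,0],"spin": 0},{"offset": [-0.0043,-0.0402,0],"spin": 0},{"offset": [-0.0043,-0.0402,0],"spin": 0},{"offset": [-0.0043,-0.0402,0],"spin": 0}]}}

```text
time_s: 15.7
ee_pos: [394.0, 213.2, 310.7]
ee_rot: [-180.0, -0.0, 7.8]
force: [1.3, 0.6, 0.5]
gripper_width: 0.6
gripper_force: 0.0
```

Request:
{"name": "arm_command", "arguments": {"motion": [{"offset": [-0.0043,-0.0402,0],"spin": 0},{"offset": [0,0,0],"spin": 0},{"offset": [0,0,0],"spin": 0}]}}

```text
time_s: 16.08
ee_pos: [384.7, 250.7, 310.4]
ee_rot: [180.0, -0.0, 7.8]
force: [-0.1, 0.0, 0.2]
gripper_width: 0.5
gripper_force: 0.0
```

```bash
python3 w.py 5 shaker_pivot shaker_knob; python3 - <<'E'
from h import *
np.set_printoptions(precision=1,suppress=True)
f=np.load('w5.npz');X=f['P'].reshape(-1,3)
for z in range(185,285,10):
    q=X[(X[:,2]>=z)&(X[:,2]<z+10)&(X[:,0]>420)&(X[:,0]<560)&(X[:,1]>215)&(X[:,1]<320)]
    if len(q):print(z,len(q),q.mean(0),q.min(0),q.max(0))
E
```

```text
[384.7 250.7 310.4] [180.   -0.    7.8]
shaker_pivot 0.63 251 44 [497.5 267.7 186.7]
  box [(0.63, [188.0, 0.0, 512.0, 142.0])]
shaker_knob 0.67 254 113 [451.8 259.7 269.6]
  box [(0.55, [232.0, 36.0, 273.0, 134.0])]
185 179 [497.7 267.3 187.6] [476.3 250.7 185. ] [522.1 283.1 194.8]
195 91 [489.  265.8 200.1] [481.5 260.8 195.1] [493.3 270.3 204.9]
205 101 [483.2 265.3 210.1] [476.8 260.2 205.4] [487.7 269.8 214.8]
215 120 [477.3 264.4 220.2] [471.9 258.7 215.1] [481.8 269.  225. ]
225 122 [471.6 263.4 230.3] [466.6 258.3 225.4] [475.7 268.2 235. ]
235 79 [467.3 263.1 238.2] [464.7 258.1 235. ] [469.9 267.3 242.1]
255 547 [453.6 260.9 262.4] [438.4 247.1 255.7] [465.7 274.7 265. ]
265 1136 [452.2 261.  268.1] [440.5 249.4 265. ] [463.3 272.6 272. ]
```

View pics/w5.png

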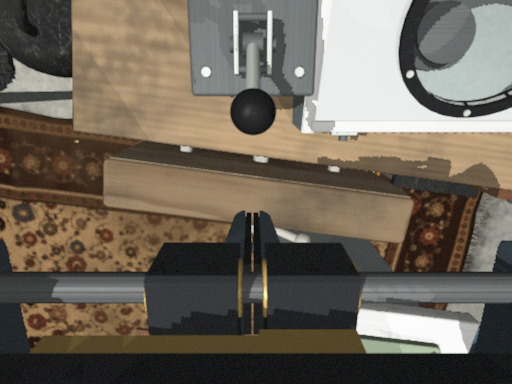

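The picture shows the knob at (253,111) dead ahead of the closed fingers, with the pivot at (252,44). Lowering, then pushing along tool +x.

Request:
{"name": "arm_command", "arguments": {"motion": [{"offset": [0,-0.001,0.03],"spin": 0},{"offset": [0,0,0.03],"spin": 0},{"offset": [0,0,0.0095],"spin": 0},{"offset": [0.01,0,0],"spin": 0},{"offset": [0.01,0,0],"spin": 0}]}}

```text
time_s: 16.95
ee_pos: [406.1, 255.3, 242.2]
ee_rot: [-179.9, -0.2, 7.8]
force: [0.3, 0.3, -0.7]
gripper_width: 0.8
gripper_force: 0.0
```

Request:
{"name": "arm_command", "arguments": {"motion": [{"offset": [0.01,0,0],"spin": 0},{"offset": [0.01,0,0],"spin": 0},{"offset": [0.01,0,0],"spin": 0},{"offset": [0.01,0,0],"spin": 0},{"offset": [0.01,0,0],"spin": 0}]}}

```text
time_s: 17.58
ee_pos: [454.5, 261.7, 240.9]
ee_rot: [180.0, 0.0, 7.8]
force: [-3.5, -1.1, 2.3]
gripper_width: 0.5
gripper_force: 1.5
```

Request:
{"name": "arm_command", "arguments": {"motion": [{"offset": [0.01,0,0],"spin": 0},{"offset": [0.01,0,0],"spin": 0},{"offset": [0.01,0,0],"spin": 0},{"offset": [0.005,0,0],"spin": 0},{"offset": [0,0,0],"spin": 0}]}}

```text
time_s: 18.2
ee_pos: [488.4, 266.4, 240.5]
ee_rot: [180.0, 0.1, 7.8]
force: [-3.2, -0.6, 2.0]
gripper_width: 0.1
gripper_force: 1.6
```

Request:
{"name": "arm_command", "arguments": {"motion": [{"offset": [0.006,0,0],"spin": 0},{"offset": [0.005,0,0],"spin": 0},{"offset": [0,0,0],"spin": 0}]}}

```text
time_s: 18.58
ee_pos: [497.7, 267.2, 239.6]
ee_rot: [179.9, 0.3, 7.8]
force: [-5.7, -2.2, -0.5]
gripper_width: 0.5
gripper_force: 2.6
```

Request:
{"name": "arm_command", "arguments": {"motion": [{"offset": [0.003,0,0],"spin": 0},{"offset": [0.002,0,0],"spin": 0},{"offset": [0,0,0],"spin": 0}]}}

```text
time_s: 18.95
ee_pos: [502.3, 267.7, 239.5]
ee_rot: [179.9, 0.4, 7.8]
force: [-5.7, -0.8, -1.1]
gripper_width: 0.6
gripper_force: 2.7
```

Request:
{"name": "arm_command", "arguments": {"motion": [{"offset": [0.003,0,0],"spin": 0},{"offset": [0,0,0],"spin": 0}]}}

```text
time_s: 19.2
ee_pos: [505.3, 268.1, 239.6]
ee_rot: [179.9, 0.4, 7.8]
force: [-6.4, -1.9, -0.6]
gripper_width: 0.7
gripper_force: 2.7
```

Request:
{"name": "arm_command", "arguments": {"motion": [{"offset": [0.002,0,0],"spin": 0},{"offset": [0,0,0],"spin": 0}]}}

```text
time_s: 19.45
ee_pos: [506.7, 268.3, 239.5]
ee_rot: [179.9, 0.4, 7.8]
force: [-6.9, -1.3, -1.0]
gripper_width: 0.6
gripper_force: 3.3
```

Request:
{"name": "arm_command", "arguments": {"motion": [{"offset": [0.002,0,0],"spin": 0},{"offset": [0,0,0],"spin": 0}]}}

```text
time_s: 19.7
ee_pos: [507.2, 268.3, 239.4]
ee_rot: [179.9, 0.6, 7.8]
force: [-9.8, -2.6, 0.1]
gripper_width: 0.7
gripper_force: 5.0
```

Request:
{"name": "arm_command", "arguments": {"motion": [{"offset": [0.002,0,0],"spin": 0},{"offset": [0,0,0],"spin": 0}]}}

```text
time_s: 19.95
ee_pos: [507.5, 268.3, 239.2]
ee_rot: [179.9, 0.9, 7.8]
force: [-14.1, -2.9, 2.5]
gripper_width: 0.8
gripper_force: 6.7
```

The force climbs while the position stalls at x = 507, which is the stop. I'll confirm by the knob position.

```bash
python3 w.py 6 shaker_knob; python3 - <<'E'
from h import *
np.set_printoptions(precision=1,suppress=True)
X=np.load('w6.npz')['P'].reshape(-1,3)
# in lever plane, box frame from pivot
e=np.array([.9907,.1357,0]);p=np.array([498,267.3,175]);d=X-p
s=(abs(d@[-.1357,.9907,0])<16)&(d[:,2]>25)&(d[:,2]<105)&(d@e>25)&(d@e<90)
q=np.c_[(d@e)[s],d[s][:,2]];print(len(q))
for z in range(25,105,10):
    k=q[(q[:,1]>=z)&(q[:,1]<z+10)]
    if len(k):print(z,len(k),k.mean(0),k.min(0),k.max(0))
E
```

```text
[507.5 268.3 239.2] [179.9   0.9   7.8]
shaker_knob 0.58 255 190 [550.5 274.1 268.4]
  box [(0.65, [222.0, 159.0, 286.0, 228.0])]
4755
55 39 [27.8 63.5] [26.5 59.8] [28.7 65. ]
65 333 [27.9 70.5] [25.8 65. ] [29.  74.9]
75 692 [40.5 81.4] [26.4 75. ] [63.3 85. ]
85 3248 [48.9 90.9] [26.4 85. ] [63.2 95. ]
95 443 [35.8 98.6] [25.1 95. ] [ 55.1 105. ]
```

The knob sits at about 30° back, so the lever is at its stop. Backing off.

Request:
{"name": "arm_command", "arguments": {"motion": [{"offset": [-0.015,0,0],"spin": 0},{"offset": [-0.02,0,0],"spin": 0},{"offset": [-0.02,0,0],"spin": 0},{"offset": [-0.025,0,0],"spin": 0},{"offset": [-0.025,0,0],"spin": 0}]}}

```text
time_s: 20.72
ee_pos: [409.4, 255.7, 241.0]
ee_rot: [-180.0, -0.2, 7.8]
force: [-0.9, -0.2, 1.0]
gripper_width: 0.5
gripper_force: 0.0
```

Request:
{"name": "arm_command", "arguments": {"motion": [{"offset": [-0.02,0,0],"spin": 0},{"offset": [-0.015,0,0],"spin": 0},{"offset": [0,0,-0.04],"spin": 0},{"offset": [0,0,-0.03],"spin": 0},{"offset": [0,0,0],"spin": 0}]}}

```text
time_s: 21.35
ee_pos: [375.9, 251.6, 313.2]
ee_rot: [-179.9, -0.3, 7.8]
force: [0.6, 0.4, -0.4]
gripper_width: 0.4
gripper_force: 0.0
```

```bash
python3 w.py 7 shaker_knob; python3 - <<'E'
from h import *
I,D=env.grab_frame('top');cv2.imwrite('pics/t7.png',I)
P=pts('top',D).reshape(-1,3)
q=P[(abs(P[:,0]-544)<25)&(abs(P[:,1]+376)<25)&(P[:,2]>60)];print(len(q),q.mean(0),q.max(0))
print(env.state()['force'])
E
```

```text
[375.9 251.6 313.2] [-179.9   -0.3    7.8]
  box [(0.95, [232.0, 22.0, 277.0, 121.0]), (0.36, [188.0, 0.0, 512.0, 135.0])]
184 [ 538.61404626 -374.38670525   78.87011943] [ 565.10310209 -355.04336906   97.23944433]
[0.52360235 0.28256784 0.68352443]
```

View pics/t7.png

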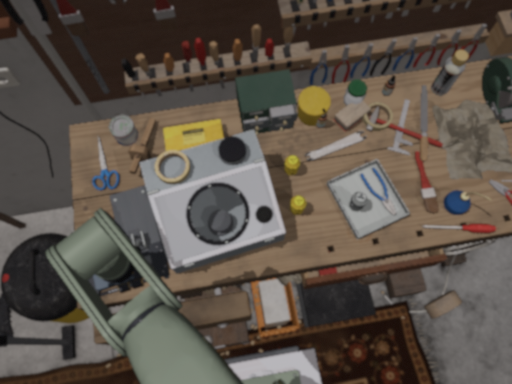

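The chuck stands in the tray at (358,200) beside the pliers, and the tape is unmoved at (172,166). The wrist view has the lever back at its rest box (232–277, 22–121). Handing in.

```bash
python3 -c "
from h import *
P=np.load('w7.npz')['P'].reshape(-1,3)
q=P[(P[:,2]>264)&(P[:,2]<276)&(P[:,0]>420)&(P[:,0]<560)&(P[:,1]>215)&(P[:,1]<320)];print('knob top',len(q),q.mean(0))
if abs(q.mean(0)[0]-452)<4: print(env.job_done())"
```

```text
knob top 1282 [452.17356648 260.86423983 267.76196171]
the job is handed in; nothing more can be done
None
```

The chuck stands nose up in the tray beside the pliers, the shaker lever was then pushed to its stop and has sprung back to rest, and the job is handed in; no verdict was returned.

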